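# Close the sample chamber and start the scan

### The job

Get the sample chamber ready and start the scan: with the fingertips, push the drawn-out sample tray fully home and push the white lid down until it is fully shut, and only then press the larger of the two round buttons all the way down and let it come up again. The specimen stub rides in on its tray: do not touch, lift or upset it. Leave the smaller button and everything else on the table where it is.

Things in the scene. Friction and masses are not known exactly. Their poses are not given: they have to be found in the camera images.
- chamber: fixed grey metal sample chamber, an open-topped box 170 mm deep (its x) by 200 mm wide (its y) by 85 mm high; origin at the centre of its underside, on the table; its -x face is the front, through which the sample tray slides; its +x rim carries the hinge of the lid
- tray (a joint): how far the sample tray is drawn out of the chamber's front, in m: 0 = fully home against a firm stop, up to 0.10; it slides level along the chamber's x (pushing towards the chamber's +x closes it), with about 1.5 N of friction; it stays where it is left
- tray_face (a point): centre of the outer face of the tray's aluminium front plate; the plate is 136 mm wide and 58 mm high (12 to 70 mm above the table), 14 mm thick, and when home it stands 14 mm proud of the chamber's front; axes as the chamber's (its outer face looks to -x)
- lid (a joint): opening angle of the chamber's flat white lid in rad: 0 = shut flat on the chamber's rim, against which it stops, up to 1.3 = nearly upright; it hinges about the chamber's y at the far (+x) rim with a stiff friction hinge, stays at any angle, and needs about 1 to 5 N at its free edge to close; the open lid slopes up from the hinge towards the robot's side, so that its outer face looks up and away from the robot
- lid_hinge (a point): middle of the lid's hinge axis, 85 mm above the table; the lid's underside starts here; this frame turns with the lid: the lid plate runs 172 mm from here along its own -x, is 200 mm wide (y), 8 mm thick, and +z is normal to its outer face
- lid_edge (a point): middle of the lid's free edge, on its outer face
- specimen: loose brass specimen stub, 32 mm diameter, 22 mm tall, standing loose on the flat floor of the tray (26 mm above the table) behind its front plate; origin under its centre; it rides along with the tray and should not be touched
- start (a joint): travel of the larger, start button in m: 0 = up, 0.006 = fully down; it springs back; fully down takes 5 N
- start_top (a point): centre of the top of the start button: the larger of two grey round buttons, 36 mm diameter, its top 22 mm above the table, on a round fixed black housing 52 mm in diameter and 12 mm high; it is pressed straight down
- vent (a joint): travel of the smaller, vent button in m: 0 = up; leave it alone
- vent_top (a point): centre of the top of the vent button: the smaller of the two grey round buttons, 20 mm diameter, its top 22 mm above the table, on a round fixed black housing 36 mm in diameter
- jar: loose bystander: low round jar with white cap, 48 mm diameter, 70 mm tall; origin under its centre
- post: loose bystander: upright steel optical post, 25 mm diameter, 60 mm tall; origin under its centre
- driver: loose bystander: screwdriver lying on the table, about 200 mm long
- lensring: loose bystander: flat aluminium ring, 56 mm diameter, 14 mm high; origin under its centre
- cup: loose bystander: empty glass cup, 70 mm across, 80 mm tall; origin under its centre
- mount: loose bystander: small lens on a post with a black foot, 50 x 30 mm foot, 90 mm tall; origin under its centre
There are look-alikes about, which are no part of the job. Several things have the shape of the specimen; the one meant has the colours described above. Leave any yellow look-alike of the part that bears start alone.

How it is judged:
By the outcome, as a careful person would: the job done as asked, in the order asked, and still so for the second after the job is handed in, with the robot touching nothing.
It also fails if it takes over 58 s, if anything falls off the work surface, if the arm or the gripper's body presses on something with over 40 N, if the wrist force passes 120 N, or if a joint passes its speed limit or range.

### The arm

A 6-joint arm with a two-finger parallel gripper is mounted at the origin on the work surface. World frame = base frame: x ahead of the robot, y to its left, z up, the work surface at z = 0. Lengths are in m, angles in degrees, forces in N, time in s.
With the tool pointing down it reaches from about 0.15 to 0.775 m from the base axis. Payload 6.1 kg.
Tool frame: the origin (TCP) lies at the very end of the fingers, on their centre line; the grasp point (between the pads) lies 19 mm behind it; x points along the fingers, y is the direction in which the jaws open and shut, and the axes are right-handed (so a half turn about x gives the same grasp; the last joint's range is limited). The gripper opens to 85 mm and grips with 20 to 120 N. Pads are 22 mm wide; open, the fingers measure 114 mm over their backs; the gripper's body (76 mm by 85 mm) begins 54 mm behind the grasp point. The pads swing forward as they close: fully open they stand 13 mm farther back than shut.
Start: joints at [-76.146, 7.208, -2.269, 80.523, 0, 90], TCP at [0.126, -0.51, 0.231] pointing down, gripper open.
Joint ranges: [-155.77, 155.77], [-54.66, 111.73], [-72.52, 77.12], [-102.08, 115.82], [-83.92, 84.16], [-180, 180]. Speed limits (degrees/s): [136.94, 136.94, 172.46, 180, 180, 180].

### API

Orientations are given as [roll, pitch, yaw] about the fixed x, y, z axes, in that order (R = Rz(yaw) Ry(pitch) Rx(roll)).
In Python, from rig import * gives the robot as it stands.
- The arm moves only by the shell command python3 -m inch 'ROWS'. ROWS is JSON, a list that holds one entry, the list of rows, each a list of 5 numbers: the shift along the tool's x, y, z in cm, then the turn about the tool's x in degrees, then the closure in counts, from 0 (fully open) to 255 (shut). A call has 1 to 5 rows; each row shifts and turns the commanded pose from where the row before left it, along the tool's axes as they then stand; what a row does not reach is not made up. A row lasts 1/10 s, in which the tool goes at most 50 mm and 8.59 degrees, less where a joint would pass 70% of its speed; a pose out of reach is approached as far as the arm can. A call is refused whole if a number of a shift passes 5 or a number of a turn 8.59, either way. A call with a gripper value outside its range is refused whole. The fingers move at their own pace and stop on an object; the grip force is fixed at half the most. Time passes only in rows, so rows that do not move let the fingers close. It gives the time, the measured TCP pose, the force and the opening at its end, in the units of the state.
- get_obs(): the state, without advancing time (a new reading comes with each control period).
- read_camera(name): name is "side" or "top" or "wrist"; returns the picture (420x560x3 uint8, blue, green, red); there is no depth.
- camera_model(name): a dict with "vfov" (degrees; the focal length in pixels is half the picture's height over the tangent of half this angle, whatever the lens; pixels are square), "cx", "cy" (the principal point, pixels), "position" and "orientation" of the camera in the world. Camera axes: x right, y down, z forward; pixel columns grow to the right and rows downward; lengths in m; the calibration is good to about 2 mm. The wrist camera is an equidistant fisheye: a pixel r from the principal point sees the ray r / f radians off the axis. A picture is of the moment at which its call begins: read the wrist's pose just before it. camera_model takes no time and is no camera call; for the wrist camera it gives the pose at the moment of the call.
- hand_in(): hands the job in, once; it reports no verdict.
The state is a dict: "time": time; "joints": joint angles; "joint_vel": joint speeds; "tau": joint torques, N m; "tcp_pos": TCP position; "tool_rot": TCP orientation; "wrist_force": force on the tool from outside, world axes, zero at the start; "moment": the same for the moment, N m; "opening": opening from 0.0 (shut) to 1.0 (fully open).
Only numpy, scipy, OpenCV 4.12 (cv2) and the standard library are available. Lean on these libraries where they do the work, as an engineer would, in place of code of your own. Each camera call takes 0.05 s, during which the arm holds its last target.

## Working session

There is one attempt and no reset: what is moved stays moved. The work goes in short steps, Python scripts to look and compute and a shell command to move; the robot and the scene stay as the last step left them, time stands still between calls to the robot, and variables do not carry over. Pictures are saved under pics/ and viewed, and the job is handed in when it is done.

```bash
mkdir -p pics; ls
python3 - <<'E'
from rig import *
import cv2
print(get_obs())
for n in ("side","top","wrist"):
    print(n,camera_model(n)); cv2.imwrite(f"pics/a_{n}.png",read_camera(n))
E
```

```text
pics
{'time': 0.0, 'joints': array([-7.61445072e+01,  7.24226234e+00, -2.32737203e+00,  8.05234912e+01,
       -4.36247558e-04,  9.00013897e+01]), 'joint_vel': array([-0.04823372, -0.00760774, -0.0891839 ,  0.11846405, -0.01728152,
       -0.06342776]), 'tau': array([-1.03487835e-04, -4.35912108e+01,  3.52926278e+01,  1.71899510e-02,
       -3.46530442e-06, -7.24134885e-07]), 'tcp_pos': array([ 0.12562302, -0.50932475,  0.23051166]), 'tool_rot': array([-89.73020991,  89.90687342, 104.12389353]), 'wrist_force': array([ 0.22789741, -0.54141797, -0.66295747]), 'moment': array([ 0.03023721, -0.07729865,  0.00461382]), 'opening': 0.9947147183592215}
side {'vfov': 50.46243013717158, 'cx': 279.5142342107358, 'cy': 208.6548289670963, 'position': array([0.45606023, 0.70617269, 0.90199289]), 'orientation': array([-1.37436075e+02, -9.50787220e-03, -1.70239244e+02])}
top {'vfov': 54.29941746358836, 'cx': 275.76777604642086, 'cy': 207.40912523637044, 'position': array([ 0.48282724, -0.04390349,  1.02558122]), 'orientation': array([-173.89795447,    0.28705579,  -91.13264502])}
wrist {'vfov': 65.70646984690485, 'cx': 278.26660397575347, 'cy': 203.37868628875174, 'position': array([ 0.19745532, -0.4920246 ,  0.37340671]), 'orientation': array([ 1.63130258e+02,  8.97738640e-02, -7.61616955e+01])}
```

View pics/a_top.png

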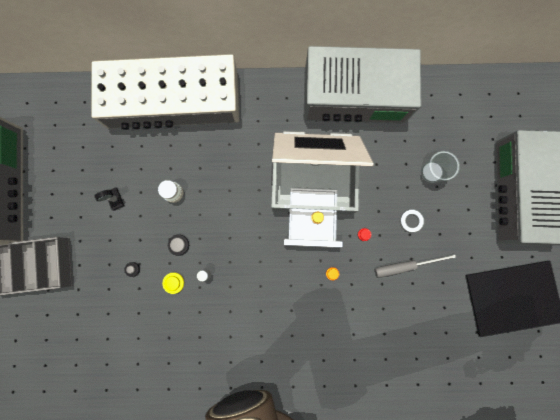

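View pics/a_side.png

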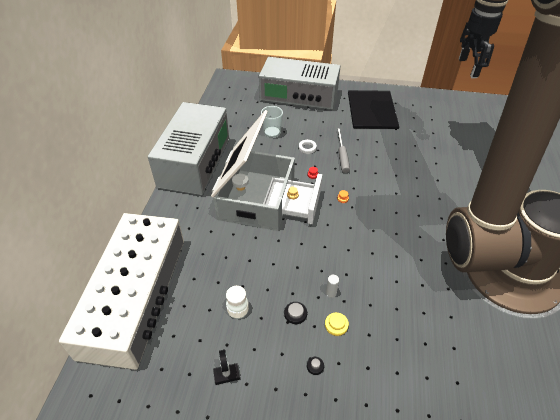

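View pics/a_wrist.png

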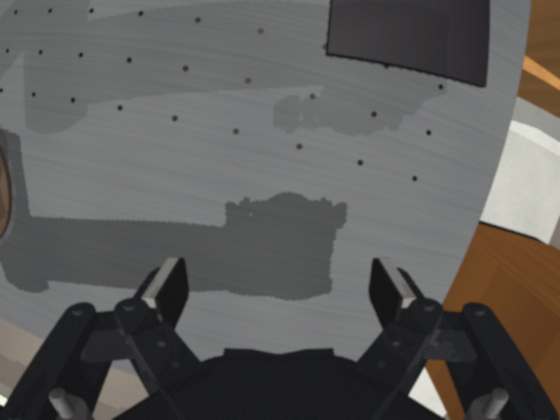

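Start-button candidates in the top view: grey with black housing, large (178,244) → start. Small grey (132,269) → vent. Yellow look-alike (173,283) → leave alone. The brass stub is on the tray at (318,217). Red (365,234) and orange (332,273) are look-alikes. Next I'll check this in enlarged crops and measure.

```bash
cat > h.py <<'E'
from rig import *
import numpy as np, cv2
from scipy.spatial.transform import Rotation as R
def ray(n,u,v,m=None):
    m=m or camera_model(n); f=210/np.tan(np.radians(m["vfov"]/2))
    d=np.array([(u-m["cx"])/f,(v-m["cy"])/f,1.]); d/=np.linalg.norm(d)
    return m["position"],R.from_euler("xyz",m["orientation"],degrees=True).apply(d)
def onz(n,u,v,z):
    p,d=ray(n,u,v); return p+d*(z-p[2])/d[2]
def two(a,b):
    p,d=ray("top",*a); q,e=ray("side",*b)
    s=np.linalg.lstsq(np.c_[d,-e],q-p,rcond=None)[0]
    A=p+s[0]*d;B=q+s[1]*e; return (A+B)/2,np.linalg.norm(A-B)
E
python3 - <<'E'
import cv2
t=cv2.imread("pics/a_top.png");s=cv2.imread("pics/a_side.png")
cv2.imwrite("pics/b_t1.png",cv2.resize(t[125:255,260:385],None,fx=4.6,fy=4.6,interpolation=2))
cv2.imwrite("pics/b_t2.png",cv2.resize(t[225:305,115:225],None,fx=5,fy=5,interpolation=2))
cv2.imwrite("pics/b_s1.png",cv2.resize(s[100:230,205:355],None,fx=4.6,fy=4.6,interpolation=2))
E
```

```text
(no output)
```

View pics/b_t1.png

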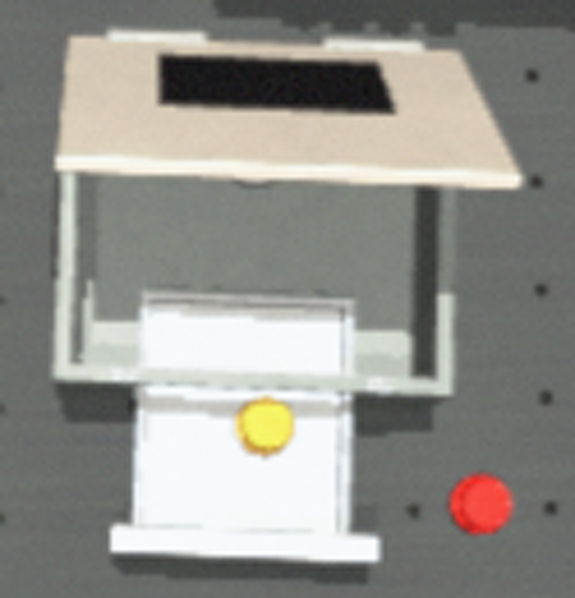

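View pics/b_t2.png

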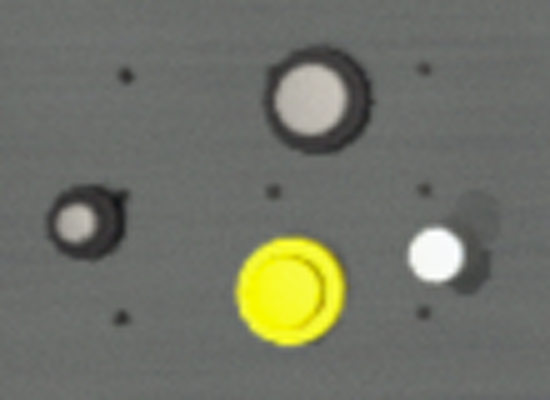

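View pics/b_s1.png

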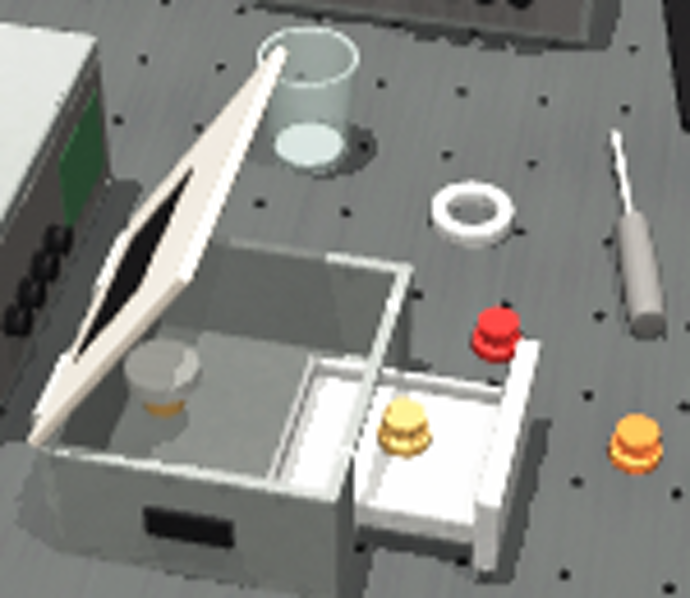

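Run:
```python
from h import *
np.set_printoptions(precision=4,suppress=True)
T=lambda u,v:(260+u/4.6,125+v/4.6)
S=lambda u,v:(205+u/4.6,100+v/4.6)
c=lambda p:(p[0]-.0,p[1])
print("rim FL,FR",onz("top",*T(55,380),.085),onz("top",*T(452,394),.085))
print("plate L,R outer",onz("top",*T(111,553),.07),onz("top",*T(380,561),.07))
print("side plate near/far", onz("side",*S(487,512),.07),onz("side",*S(532,342),.07))
print("side rim FL(near), FR", onz("side",*S(340,498),.085),onz("side",*S(410,266),.085))
print("lid free L", two(T(57,160),S(186,275)));print("lid free R", two(T(520,178),S(280,50)))
print("hinge L top",onz("top",*T(70,38),.09),"R",onz("top",*T(460,53),.09), "side",onz("side",*S(38,440),.088))
Q=lambda u,v:(115+u/5,225+v/5)
print("start",onz("top",*Q(311,99),.022),"vent",onz("top",*Q(75,223),.022),"spec",onz("top",*T(266,425),.048))
s=cv2.imread("pics/a_side.png")
print("start side",onz("side",295.5,310.5,.022))
print("yellow",onz("top",*Q(290,288),.02),"post",onz("top",*Q(436,255),.06),"red",onz("top",*T(482,503),.022))
print(onz("top",170,189,.07))
```

```text
rim FL,FR [ 0.5832 -0.0324  0.085 ] [ 0.5721 -0.2312  0.085 ]
plate L,R outer [ 0.4963 -0.0588  0.07  ] [ 0.4896 -0.1944  0.07  ]
side plate near/far [ 0.506  -0.0514  0.07  ] [ 0.4964 -0.1911  0.07  ]
side rim FL(near), FR [ 0.5848 -0.0344  0.085 ] [ 0.5756 -0.2293  0.085 ]
lid free L (array([ 0.6625, -0.0368,  0.2309]), np.float64(0.0002450595405730927))
lid free R (array([ 0.6526, -0.2361,  0.2266]), np.float64(0.0021716575999030413))
hinge L top [ 0.7576 -0.0434  0.09  ] R [ 0.7456 -0.2414  0.09  ] side [ 0.7567 -0.0463  0.088 ]
start [0.5032 0.2017 0.022 ] vent [0.4455 0.3161 0.022 ] spec [ 0.5613 -0.1412  0.048 ]
start side [0.5061 0.2056 0.022 ]
yellow [0.4121 0.2118 0.02  ] post [0.4288 0.1336 0.06  ] red [ 0.5196 -0.2573  0.022 ]
[0.6338 0.2077 0.07  ]
```

```bash
cat >> h.py <<'E'
np.set_printoptions(precision=4,suppress=True)
def st():
    o=get_obs(); M=R.from_euler("xyz",o["tool_rot"],degrees=True).as_matrix()
    print("t",round(o["time"],2),"tcp",o["tcp_pos"],"F",o["wrist_force"],"op",o["opening"],"j",o["joints"]);print(M.T); return o,M
def need(x,y,z):
    o,M=st(); print("shift cm",100*M.T@(np.array([x,y,z])-o["tcp_pos"]))
def chyaw(deg=-3.1):
    o,M=st(); r=np.radians(deg); e=np.array([np.cos(r),np.sin(r),0])
    a=M.T@e; print("turn for z=+ch x:",np.degrees(np.arctan2(-a[1],a[2])))
E
python3 -c "
from h import *
chyaw();need(0.40,-.122,.2)"
```

```text
t 0.15 tcp [ 0.1256 -0.5094  0.2307] F [ 0.4915  0.1153 -0.4224] op 0.998814110982402 j [-76.1458   7.2345  -2.3123  80.5224   0.0006  90.0007]
[[-0.0003  0.0012 -1.    ]
 [ 0.2394 -0.9709 -0.0012]
 [-0.9709 -0.2394 -0.    ]]
turn for z=+ch x: -163.04648037520488
t 0.15 tcp [ 0.1256 -0.5094  0.2307] F [ 0.4915  0.1153 -0.4224] op 0.998814110982402 j [-76.1458   7.2345  -2.3123  80.5224   0.0006  90.0007]
[[-0.0003  0.0012 -1.    ]
 [ 0.2394 -0.9709 -0.0012]
 [-0.9709 -0.2394 -0.    ]]
shift cm [  3.1082 -31.0436 -35.9142]
```

```bash
python3 -m inch '[[[0,0,0,-8.5,255],[0,0,0,-8.5,255],[0,0,0,-8.5,255],[0,0,0,-8.5,255],[0,0,0,-8.5,255]]]'; python3 -c "
from h import *
chyaw()"
```

```text
time: 0.65
tcp_pos: [0.1257, -0.5095, 0.2309]
tool_rot: [-132.0, 90.0, 104.7]
wrist_force: [-0.6, -0.1, -0.0]
opening: 0.144
t 0.65 tcp [ 0.1257 -0.5095  0.2309] F [-0.5613 -0.1411 -0.0062] op 0.14429523551817824 j [-76.1462   7.2229  -2.2952  80.5253  -0.0006  47.1493]
[[-0.0002  0.0007 -1.    ]
 [ 0.8358 -0.549  -0.0006]
 [-0.549  -0.8358 -0.0005]]
turn for z=+ch x: -120.19559062853436
```

Joint 6 heads towards 0 as predicted, so I'll carry on.

```bash
python3 -m inch '[[[0,0,0,-8.5,255],[0,0,0,-8.5,255],[0,0,0,-8.5,255],[0,0,0,-8.5,255],[0,0,0,-8.5,255]]]' >/dev/null; python3 -m inch '[[[0,0,0,-8.5,255],[0,0,0,-8.5,255],[0,0,0,-8.5,255],[0,0,0,-8.5,255],[0,0,0,-8.5,255]]]' >/dev/null;  python3 -m inch '[[[0,0,0,-8.5,255],[0,0,0,-8.5,255],[0,0,0,-8.5,255],[0,0,0,-8.5,255],[0,0,0,-1.2,255]]]'; python3 -c "
from h import *
chyaw();need(0.42,-.123,.15)"
```

```text
time: 2.15
tcp_pos: [0.1257, -0.5095, 0.231]
tool_rot: [106.9, 90.0, 103.6]
wrist_force: [-0.2, -0.9, -0.2]
opening: 0.001
t 2.15 tcp [ 0.1257 -0.5095  0.231 ] F [-0.2177 -0.8842 -0.207 ] op 0.0010046631698964077 j [-76.1452   7.2228  -2.2932  80.5246   0.0002 -72.7766]
[[-0.0002  0.0007 -1.    ]
 [ 0.0588  0.9983  0.0007]
 [ 0.9983 -0.0588 -0.0002]]
turn for z=+ch x: -0.2685398455944991
t 2.15 tcp [ 0.1257 -0.5095  0.231 ] F [-0.2177 -0.8842 -0.207 ] op 0.0010046631698964077 j [-76.1452   7.2228  -2.2932  80.5246   0.0002 -72.7766]
[[-0.0002  0.0007 -1.    ]
 [ 0.0588  0.9983  0.0007]
 [ 0.9983 -0.0588 -0.0002]]
shift cm [ 8.118  40.3114 27.1122]
```

```bash
python3 -m inch '[[[0,3.3,2.2,0,255],[0,3.3,2.2,0,255],[0,3.3,2.2,0,255],[0,3.3,2.2,0,255],[0,3.3,2.2,0,255]]]' >/dev/null; python3 -m inch '[[[0,3.3,2.2,0,255],[0,3.3,2.2,0,255],[0,3.3,2.2,0,255],[0,3.3,2.2,0,255],[0,3.3,2.2,0,255]]]'; python3 -m inch '[[[0,3.6,2.0,0,255],[0,3.6,2.0,0,255],[0,0,0,0,255]]]'; python3 -c "
from h import *
print('orange',onz('top',332.5,273.5,.02))
need(0.455,-.125,.10)
cv2.imwrite('pics/c_w.png',read_camera('wrist'))"
```

```text
time: 3.15
tcp_pos: [0.3658, -0.1921, 0.2314]
tool_rot: [-33.0, 90.0, -36.6]
wrist_force: [-0.9, -0.1, 0.2]
opening: 0.002
time: 3.45
tcp_pos: [0.4112, -0.1207, 0.231]
tool_rot: [80.4, 89.9, 77.1]
wrist_force: [0.1, -0.5, 0.9]
opening: 0.002
orange [ 0.4264 -0.1754  0.02  ]
t 3.45 tcp [ 0.4112 -0.1207  0.231 ] F [ 0.0619 -0.4938  0.8812] op 0.0022008132879109683 j [-16.4025  -3.219  -13.1531  80.0701   0.0686 -13.1373]
[[ 0.0003  0.0012 -1.    ]
 [ 0.057   0.9984  0.0012]
 [ 0.9984 -0.057   0.0002]]
shift cm [13.1    -0.1982  4.3957]
```

View pics/c_w.png

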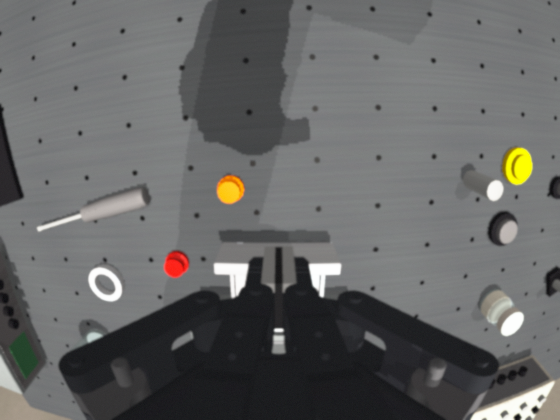

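```bash
python3 -m inch '[[[4.6,-0.1,1.1,0,255],[4.6,-0.1,1.1,0,255],[4.7,-0.1,1.1,0,255],[4.7,0,1.1,0,255],[0,0,0,0,255]]]'; python3 -m inch '[[[0,0,1,0,255],[0,0,1,0,255],[0,0,1,0,255],[0,0,1,0,255],[0,0,0.5,0,255]]]'
```

```text
time: 4.0
tcp_pos: [0.4491, -0.1297, 0.0397]
tool_rot: [169.2, 89.4, 165.6]
wrist_force: [0.1, 0.2, 0.4]
opening: -0.004
time: 4.5
tcp_pos: [0.4998, -0.1327, 0.0464]
tool_rot: [-16.9, 89.9, -20.3]
wrist_force: [-1.3, 0.3, 1.0]
opening: -0.006
```

```bash
python3 -m inch '[[[0,0,0.5,0,255],[0,0,0.6,0,255],[0,0,0.6,0,255],[0,0,0.6,0,255],[0,0,0.6,0,255]]]'; python3 -m inch '[[[0,0,0.6,0,255],[0,0,0.5,0,255],[0,0,0.4,0,255],[0,0,0.3,0,255],[0,0,0.2,0,255]]]';  python3 -m inch '[[[0,0,0.2,0,255],[0,0,0.2,0,255]]]'
```

```text
time: 5.0
tcp_pos: [0.5274, -0.1341, 0.0453]
tool_rot: [131.8, 90.0, 128.3]
wrist_force: [-1.3, -0.2, 1.3]
opening: -0.004
time: 5.5
tcp_pos: [0.5472, -0.1353, 0.0452]
tool_rot: [138.3, 90.0, 134.8]
wrist_force: [-1.6, 0.7, 1.8]
opening: -0.003
time: 5.7
tcp_pos: [0.551, -0.1355, 0.0452]
tool_rot: [144.4, 90.0, 141.0]
wrist_force: [-2.7, 0.5, 0.5]
opening: -0.001
```

```bash
python3 -m inch '[[[0,0,0.2,0,255],[0,0,0.2,0,255]]]';python3 -m inch '[[[0,0,0.2,0,255],[0,0,0.2,0,255]]]'
```

```text
time: 5.9
tcp_pos: [0.555, -0.1358, 0.0452]
tool_rot: [169.0, 90.0, 165.5]
wrist_force: [-4.6, 0.6, 1.1]
opening: 0.001
time: 6.1
tcp_pos: [0.5549, -0.1358, 0.0452]
tool_rot: [-178.1, 89.6, 178.4]
wrist_force: [-20.9, 2.3, 15.4]
opening: 0.001
```

```bash
python3 -m inch '[[[0,0,-0.5,0,255],[0,0,-2,0,255],[0,0,-4,0,255],[-5,0,-3,0,255],[-5,0,0,0,255]]]'; python3 -m inch '[[[-5,0,0,0,255],[-5,0,0,0,255],[-5,0,0,0,255]]]';python3 -c "
from h import *
for n in ('top','side'):
    cv2.imwrite('pics/d_%s.png'%n,cv2.resize(read_camera(n)[100:300,190:400],None,fx=2.8,fy=2.8,interpolation=2))
need(.72,-.14,.32)"
```

```text
time: 6.6
tcp_pos: [0.4633, -0.1297, 0.1367]
tool_rot: [169.9, 89.6, 166.4]
wrist_force: [1.3, -0.4, 0.3]
opening: -0.006
time: 6.9
tcp_pos: [0.4685, -0.1307, 0.2907]
tool_rot: [-15.0, 89.9, -18.4]
wrist_force: [1.5, -0.5, -0.6]
opening: 0.001
t 7.0 tcp [ 0.4711 -0.1314  0.2957] F [ 1.0965 -0.3575 -0.1009] op 0.00016378124899494423 j [-15.588    3.1973   1.379   87.4388  -0.0052 -12.1358]
[[ 0.0125 -0.0036 -0.9999]
 [ 0.0602  0.9982 -0.0028]
 [ 0.9981 -0.0602  0.0127]]
shift cm [-2.1118  0.6388 24.9281]
```

View pics/d_top.png

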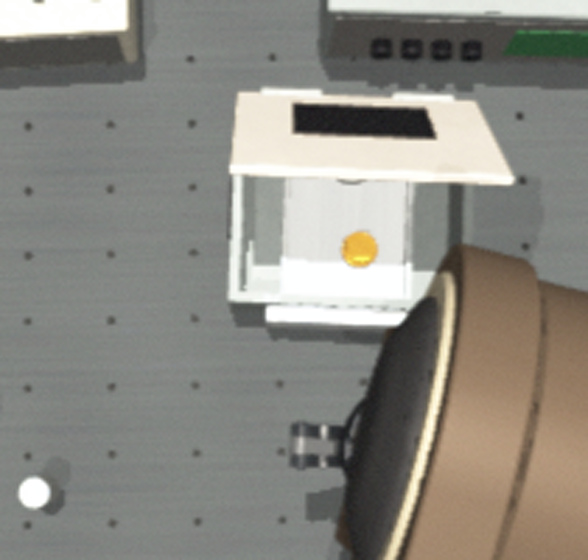

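View pics/d_side.png

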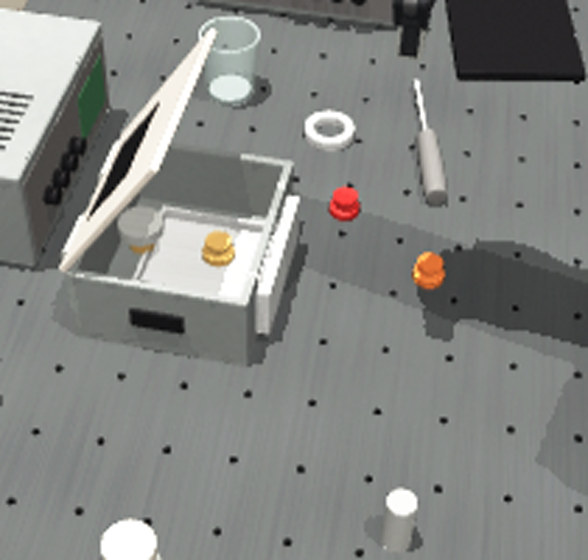

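```bash
python3 -m inch '[[[0,0.1,4.7,0,255],[0,0.1,4.7,0,255],[0,0.1,4.7,0,255],[0,0,4.7,0,255],[0,0,4.7,0,255]]]'; python3 -m inch '[[[0,0,0,0,255],[0,0,0,0,255]]]';python3 -c "
from h import *
need(.710,-.140,.206)"
```

```text
time: 7.5
tcp_pos: [0.7053, -0.1419, 0.2881]
tool_rot: [-11.9, 89.9, -15.4]
wrist_force: [1.0, 0.1, 1.0]
opening: -0.002
time: 7.7
tcp_pos: [0.7047, -0.1419, 0.2844]
tool_rot: [173.7, 89.8, 170.3]
wrist_force: [-0.5, -0.8, 1.6]
opening: 0.002
t 7.7 tcp [ 0.7047 -0.1419  0.2844] F [-0.5154 -0.7709  1.638 ] op 0.0017957633664825487 j [-11.3823  32.122   39.1718  97.2759  -0.0067  -7.9548]
[[-0.0039  0.0007 -1.    ]
 [ 0.0598  0.9982  0.0004]
 [ 0.9982 -0.0598 -0.0039]]
shift cm [7.8395 0.2175 0.5527]
```

```bash
python3 -m inch '[[[2.6,0.1,0.6,0,255],[2.6,0,0,0,255],[2.6,0,0,0,255],[0,0,0,0,255]]]'; python3 -m inch '[[[0,0,-0.5,0,255],[0,0,-0.5,0,255],[0,0,-0.5,0,255],[0,0,-0.3,0,255]]]'
```

```text
time: 8.1
tcp_pos: [0.7061, -0.1408, 0.2083]
tool_rot: [173.3, 89.8, 169.8]
wrist_force: [-0.2, -0.1, -1.1]
opening: -0.001
time: 8.5
tcp_pos: [0.691, -0.1402, 0.212]
tool_rot: [-8.6, 89.9, -12.1]
wrist_force: [0.6, 0.3, -0.1]
opening: -0.002
```

```bash
python3 -m inch '[[[0.8,0,-0.8,0,255],[0.7,0,-0.7,0,255],[0.7,0,-0.7,0,255],[0.7,0,-0.7,0,255]]]'; python3 -c "
from h import *
st();cv2.imwrite('pics/e.png',cv2.resize(read_camera('side')[50:250,150:400],None,fx=2.8,fy=2.8,interpolation=2))"
```

```text
time: 8.9
tcp_pos: [0.6625, -0.1384, 0.1822]
tool_rot: [-8.1, 89.9, -11.5]
wrist_force: [0.4, 0.5, 2.3]
opening: 0.002
t 8.9 tcp [ 0.6625 -0.1384  0.1822] F [0.3596 0.4648 2.3338] op 0.002053764402406075 j [-11.8005  24.1595  13.8406  79.5437   0.0006  -8.3557]
[[ 0.0023 -0.0005 -1.    ]
 [ 0.0601  0.9982 -0.0003]
 [ 0.9982 -0.0601  0.0024]]
```

View pics/e.png

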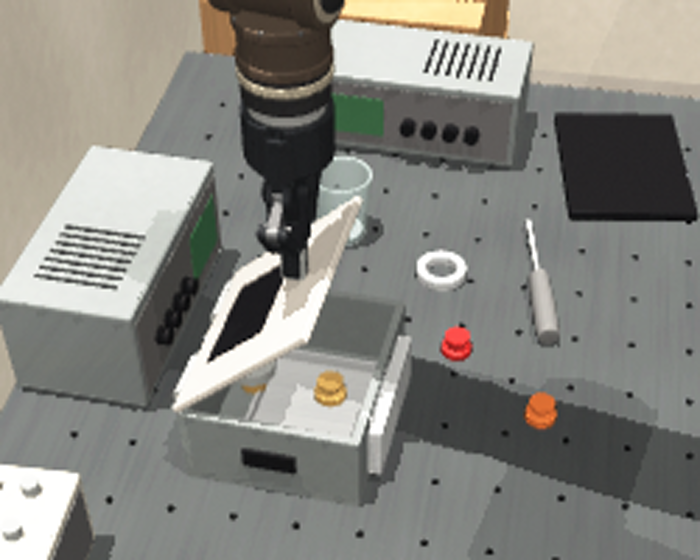

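```bash
python3 -m inch '[[[0.7,0,-0.7,0,255],[0.8,0,-0.7,0,255],[0.8,0,-0.5,0,255],[0.9,0,-0.5,0,255],[0.9,0,-0.5,0,255]]]';  python3 -m inch '[[[0.9,0,-0.3,0,255],[0.9,0,-0.3,0,255],[0.8,0,-0.2,0,255],[0.8,0,-0.1,0,255],[0.5,0,0,0,255]]]'; python3 -m inch '[[[0.4,0,0,0,255],[0.3,0,0,0,255]]]'
```

```text
time: 9.45
tcp_pos: [0.6338, -0.1366, 0.141]
tool_rot: [-6.4, 89.9, -9.9]
wrist_force: [1.6, 0.1, 1.6]
opening: -0.002
time: 9.95
tcp_pos: [0.6239, -0.1359, 0.1002]
tool_rot: [173.2, 89.9, 169.7]
wrist_force: [-0.5, 0.5, 1.5]
opening: 0.004
time: 10.15
tcp_pos: [0.6243, -0.136, 0.0937]
tool_rot: [159.0, 90.0, 155.5]
wrist_force: [-1.0, 0.4, 1.3]
opening: 0.003
```

```bash
python3 -m inch '[[[0.1,0,0,0,255],[0.2,0,0,0,255]]]'; python3 -m inch '[[[0.2,0,0,0,255],[0.2,0,0,0,255]]]'
```

```text
time: 10.35
tcp_pos: [0.6244, -0.136, 0.0929]
tool_rot: [-8.4, 89.9, -11.9]
wrist_force: [-8.7, 1.3, 20.1]
opening: 0.001
time: 10.55
tcp_pos: [0.6245, -0.136, 0.0927]
tool_rot: [-8.6, 89.8, -12.1]
wrist_force: [-17.4, 3.9, 39.7]
opening: 0.002
```

Firm stop at z = 0.093, the height of the lid's outer face when shut. I'll lift off, verify, and go above the start button.

```bash
python3 -m inch '[[[-1,0,0,0,255],[-4,0,0,0,255],[-4.5,0,0,0,255],[0,4.8,-1,0,255],[0,4.8,-1.5,0,255]]]' >/dev/null; python3 -m inch '[[[0,4.8,-2,0,255],[0,4.8,-2,0,255],[0,4.8,-2,0,255],[0,4,-2,0,255],[0,0,0,0,255]]]';python3 -c "
from h import *
a=read_camera('top');b=read_camera('side')
cv2.imwrite('pics/f_top.png',cv2.resize(a[100:310,90:390],None,fx=2.6,fy=2.6,interpolation=2));
cv2.imwrite('pics/f_side.png',cv2.resize(b[100:390,190:400],None,fx=2,fy=2,interpolation=2));
cv2.imwrite('pics/f_w.png',read_camera('wrist'))
need(.5045,.2035,.05)"
```

```text
time: 11.55
tcp_pos: [0.5367, 0.1483, 0.1826]
tool_rot: [85.2, 89.9, 82.1]
wrist_force: [0.5, -0.9, -0.1]
opening: -0.0
t 11.7 tcp [0.5387 0.144  0.1823] F [-0.0208 -0.0905  0.2577] op 0.0019570643060571836 j [14.9787 10.9224 -4.0014 75.0392 -0.0183 18.3796]
[[ 0.0007 -0.0001 -1.    ]
 [ 0.0593  0.9982 -0.0001]
 [ 0.9982 -0.0593  0.0007]]
shift cm [13.2308  5.7355 -3.774 ]
```

View pics/f_top.png

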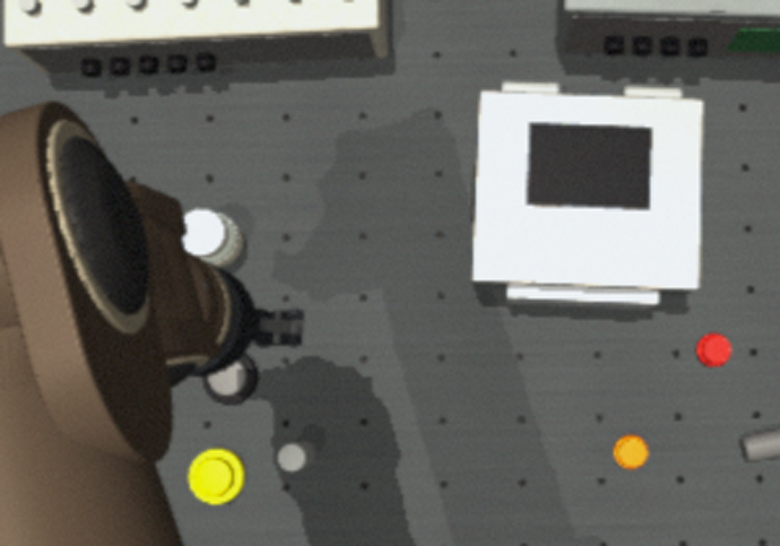

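View pics/f_side.png

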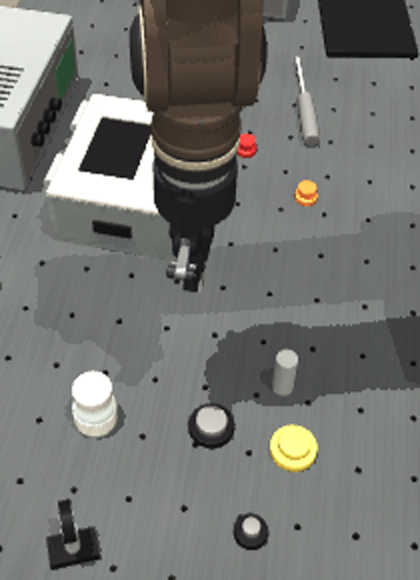

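View pics/f_w.png

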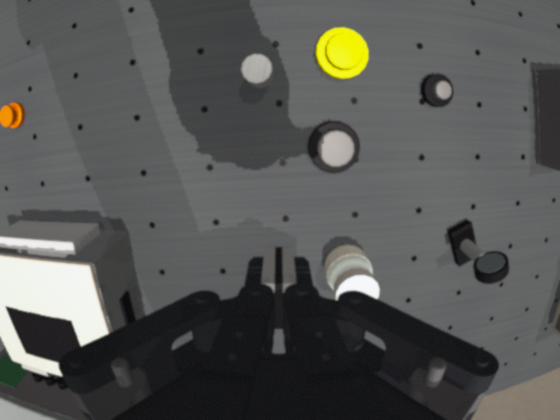

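Lid flat shut, tray home, and the wrist view confirms the larger grey button on black at (336,148). Now press it.

```bash
python3 -m inch '[[[0,1.9,-1.2,0,255],[0,1.9,-1.3,0,255],[0,1.9,-1.3,0,255],[4.6,0,0,0,255],[4.6,0,0,0,255]]]' >/dev/null; python3 -m inch '[[[4,0,0,0,255],[0,0,0,0,255]]]';python3 -c "
from h import *
need(.5045,.2035,.022)
b=read_camera('side')
cv2.imwrite('pics/g_side.png',cv2.resize(b[240:380,220:380],None,fx=4,fy=4,interpolation=2));"
```

```text
time: 12.4
tcp_pos: [0.5008, 0.2001, 0.0448]
tool_rot: [-153.4, 89.4, -157.0]
wrist_force: [-1.0, -0.6, -0.7]
opening: -0.0
t 12.4 tcp [0.5008 0.2001 0.0448] F [-0.9921 -0.6467 -0.7295] op -0.000368221237078619 j [ 21.7912  12.9674 -19.2077  58.3929  -0.0117  25.3748]
[[-0.0091 -0.0039 -1.    ]
 [ 0.0625  0.998  -0.0044]
 [ 0.998  -0.0625 -0.0089]]
shift cm [2.2718 0.369  0.372 ]
```

View pics/g_side.png

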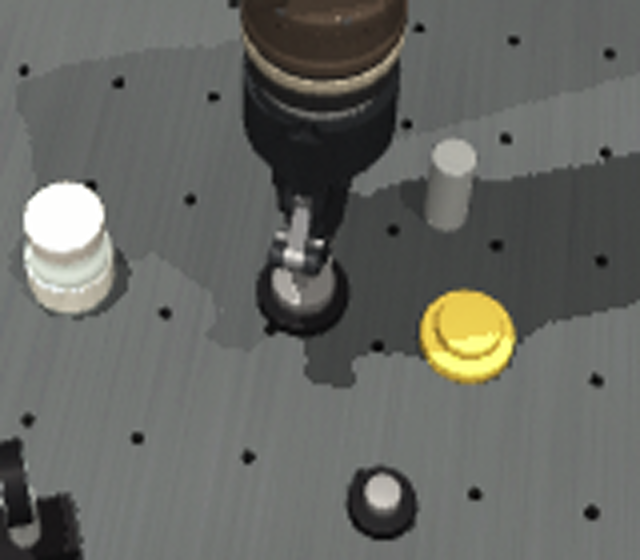

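Above the button. Shift 0.3 cm in y and z, and press down slowly.

```bash
python3 -m inch '[[[0,0.3,0.3,0,255],[1,0,0,0,255],[1,0,0,0,255]]]';  python3 -m inch '[[[0.3,0,0,0,255],[0.2,0,0,0,255]]]';python3 -m inch '[[[0.2,0,0,0,255],[0.2,0,0,0,255]]]'
```

```text
time: 12.75
tcp_pos: [0.5091, 0.2064, 0.0318]
tool_rot: [25.1, 89.8, 21.6]
wrist_force: [0.0, -0.0, -0.4]
opening: -0.002
time: 12.95
tcp_pos: [0.5069, 0.2058, 0.0249]
tool_rot: [-152.1, 90.0, -155.6]
wrist_force: [-0.3, -0.3, -0.3]
opening: -0.001
time: 13.15
tcp_pos: [0.5072, 0.206, 0.0213]
tool_rot: [30.2, 90.0, 26.8]
wrist_force: [-0.9, -0.5, 1.4]
opening: -0.004
```

```bash
python3 -m inch '[[[0.2,0,0,0,255],[0.2,0,0,0,255]]]';python3 -m inch '[[[0.2,0,0,0,255],[0,0,0,0,255]]]'
```

```text
time: 13.35
tcp_pos: [0.5072, 0.206, 0.0175]
tool_rot: [34.1, 90.0, 30.6]
wrist_force: [-0.9, -0.3, 4.3]
opening: -0.003
time: 13.55
tcp_pos: [0.5072, 0.206, 0.016]
tool_rot: [38.2, 90.0, 34.7]
wrist_force: [-2.8, -1.0, 8.4]
opening: 0.001
```

```bash
python3 -m inch '[[[0.1,0,0,0,255],[0.1,0,0,0,255],[0,0,0,0,255]]]';python3 -m inch '[[[-1,0,0,0,255],[-2,0,0,0,255],[-4,0,0,0,255],[-4,0,0,0,255],[-4,0,0,0,255]]]'; python3 -m inch '[[[0,-4,-4,0,255],[0,-4,-4,0,255],[0,-4,-4,0,255],[0,0,0,0,255],[0,0,0,0,255]]]'
python3 -c "
from h import *
a=read_camera('top');b=read_camera('side')
cv2.imwrite('pics/h_top.png',cv2.resize(a[100:310,90:390],None,fx=2.6,fy=2.6,interpolation=2));
cv2.imwrite('pics/h_side.png',cv2.resize(b[100:390,150:400],None,fx=2,fy=2,interpolation=2))
# tray residual: front plate edge vs lid
"
```

```text
time: 13.85
tcp_pos: [0.5073, 0.206, 0.0157]
tool_rot: [31.4, 89.9, 28.0]
wrist_force: [-8.4, -3.4, 22.0]
opening: 0.001
time: 14.35
tcp_pos: [0.5068, 0.2057, 0.1643]
tool_rot: [-141.2, 90.0, -144.7]
wrist_force: [0.7, -0.1, -0.1]
opening: 0.001
time: 14.85
tcp_pos: [0.3945, 0.1059, 0.1635]
tool_rot: [20.5, 89.9, 17.0]
wrist_force: [0.2, 0.4, -0.5]
opening: -0.002
```

View pics/h_top.png

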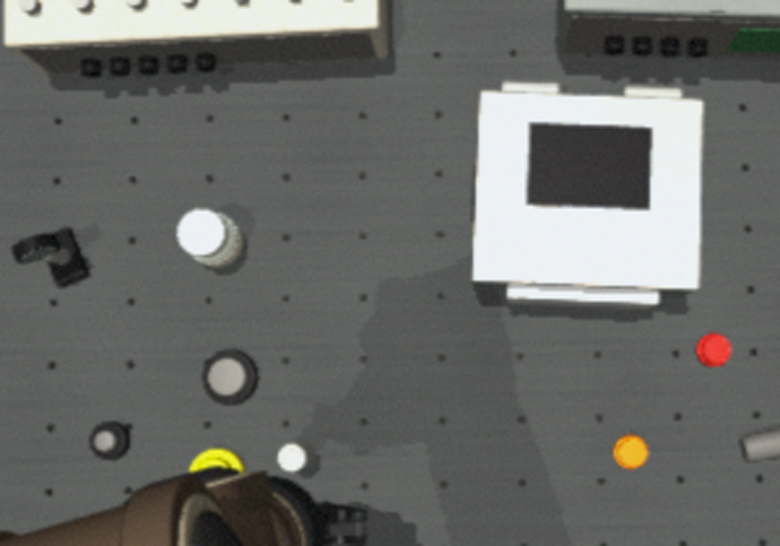

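View pics/h_side.png

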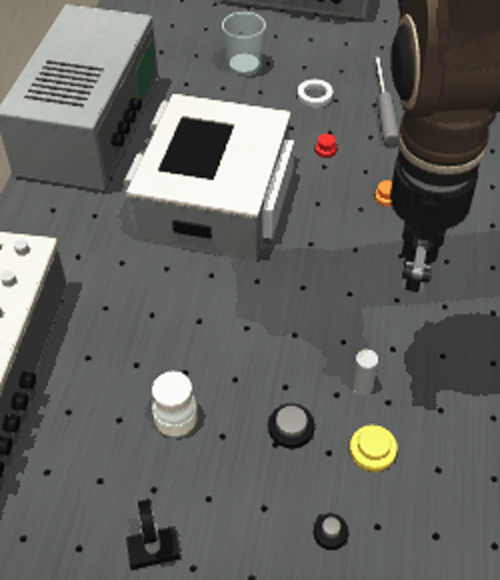

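Tray home, lid shut, button back up, bystanders in place, robot clear.

```bash
python3 -c "
from rig import *
print(hand_in())"
```

```text
the job is handed in; nothing more can be done
None
```

The job is done and handed in at about 15 s, in the order you asked:

- **Tray:** I pushed it with the closed fingertips to a firm stop, where the wrist force rose to about 21 N along x. The brass stub was still upright on the tray in the pictures taken before the lid closed.
- **Lid:** I pushed it down along its arc until it stopped with the fingertip at z = 0.093 m, its shut height. The wrist force peaked at about 43 N, well under the 120 N limit.
- **Start button:** I pressed the larger grey button down to z = 0.0157 m, where full travel is 0.016 m, with about 22 N upward. Then I released it.

The last top and side pictures show the lid flat and the tray plate against the chamber front. They also show the start button up again and the arm touching nothing. The vent button, the yellow look-alike and the other objects I could see had not moved. The stub can't be seen with the lid shut, so I did not check it again after that.

The two camera estimates of the start button's centre differed by about 4–5 mm. I aimed at the mean and pressed within about 4 mm of it, well inside the 36 mm button.

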